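# Tip a carton onto its side over a step plate

### The job

Turn the small closed carton onto its long side on the low aluminium step plate behind it, so that its taped underside faces the robot for inspection. Do not grip or lift it: push it low, gently, until its foot is felt to bear squarely against the front edge of the plate, then push high against the same face to tip it slowly over that edge, and leave it standing square on the plate. Do not force it against the plate, fling it over, or disturb the things around it.

Things in the scene. Friction and masses are not known exactly. Their poses are not given: they have to be found in the camera images.
- carton: Closed brown cardboard carton with plain solid faces, 100 mm deep (its x), 130 mm long (y), 62 mm high (z), pale tape along the middle of its top and underside; 0.3 to 0.65 kg, centre of mass at its middle. Origin: centre of its underside as it stands at the start; z up, x away from the robot towards the step plate. Rightly tipped, its z points level away from the robot, its x straight down.
- near_face (a point): Centre of the carton's near face, the one to push (31 mm above its underside, 50 mm in front of its middle). Pushed close to the bench it slides (friction 0.48 to 0.72 of its weight); some 10 N low down seats it square on the plate's edge; over 25 N spoils it. Pushed near the top of the face with up to 7 N it tips about that edge, and passes its balance at about 65 to 70 degrees.
- stand: Tipping stand screwed to the bench: two steel rails (42 mm long in x, 12 mm wide, 14 mm high, black clamp knobs up to 25 mm) centred at y = -83 and +83 mm; between them an aluminium step plate. Origin: on the bench, middle of the plate's nominal front edge; x away from the robot across the plate, y along the edge, z up.
- plate_middle (a point): Nominal middle of the step plate's top, 31 mm behind its front edge, fixed to the stand. The plate is 62 mm deep (x), 152 mm long (y), 8 mm thick, with a thin dark mat. It is clamped up to 12 mm nearer or farther along x than nominal; this is not measured, so its front edge must be found by touch. It does not give under a gentle push.
- label_roll: Roll of pale labels, 64 mm across, 30 mm high, standing on the bench to the right of the work. Origin: centre of its underside. Leave it alone.
- beaker: Clear beaker, 53 mm across, 66 mm high, behind the stand. Origin: centre of its underside. Leave it alone.
- sample_jar: Jar with black lid, 62 mm across, 72 mm high, behind the stand to the left. Origin: centre of its underside. Leave it alone.

How it is judged:
By the outcome, as a careful person would: the job done as asked, in the order asked, and still so for the second after the job is handed in, with the robot touching nothing.
It also fails if it takes over 61 s, if anything falls off the work surface, if the arm or the gripper's body presses on something with over 40 N, if the wrist force passes 120 N, or if a joint passes its speed limit or range.

### The arm

A 7-joint arm with a two-finger parallel gripper is mounted at the origin on a cart in front of the work surface, level with it; the furniture and walls round the work are solid. World frame = base frame: x ahead of the robot, y to its left, z up, the work surface at z = 0. Lengths are in mm, angles in rad, forces in N, time in s.
With the tool pointing down it reaches from about 400 to 875 mm from the base axis. Payload 4.4 kg.
Tool frame: the origin (TCP) lies on the centre line of the jaws, within the pads' length; the fingertips stand 25 mm ahead of it and the grasp point (between the pads) lies 6 mm ahead of it (ctrl.finger_overhang is the distance from the TCP to the fingertips, in mm); z points along the fingers, y is the line along which they close (so a half turn about z gives the same grasp; the last joint's range is limited). The gripper opens to 85 mm and grips with 20 to 120 N. Pads are 22 mm wide; open, the fingers measure 114 mm over their backs; the gripper's body (76 mm by 85 mm) begins 54 mm behind the grasp point. The pads swing forward as they close: fully open they stand 13 mm farther back than shut.
Start: joints at [1.233, 0.628, 0.038, 1.517, -0.027, 0.996, -0.02], TCP at [174.529, -626.145, 256.313] pointing down, gripper open.
Joint ranges: [-3.06, 3.06], [-0.37, 2.12], [-1.25, 1.32], [0.18, 2.47], [-1.1, 4.24], [0.23, 1.98], [-2.94, 2.94]. Speed limits (rad/s): [2.57, 2.57, 3.14, 3.14, 3.14, 3.14, 3.14].

### API

Orientations are given as [roll, pitch, yaw] about the fixed x, y, z axes, in that order (R = Rz(yaw) Ry(pitch) Rx(roll)).
In Python, from cell import ctrl gives the robot as it stands. The module is installed in compiled form; this text tells all that it offers.
- The arm moves only by the tool play_rows, never from a script. Its argument "targets" is a list of rows, each a list of 5 numbers: the closure, from 0 (fully open) to 1 (shut), then the shift along the tool's x, y, z in cm, then the turn about the tool's z in degrees. In form: [[gripper, dx, dy, dz, spin], ...]. A call has 1 to 10 rows; each row is the pose to reach, as a shift and turn from the pose commanded when the call began, along the tool's axes at that moment; what a row does not reach only later rows make up. A row lasts 1/10 s, in which the tool goes at most 50 mm and 8.59 degrees, less where a joint would pass 70% of its speed; a pose out of reach is approached as far as the arm can. A call with a gripper value outside its range is refused whole. The fingers move at their own pace and stop on an object; the grip force is fixed at half the most. Time passes only in rows, so rows that repeat a pose let the fingers close. It gives the time, the measured TCP pose, the force, the opening and the grip force at its end, in the units of the state.
- ctrl.read_state(): the state, without advancing time (a new reading comes with each control period).
- ctrl.get_image(name): name is "scene" or "top" or "wrist"; returns (picture, depth): 420x560x3 uint8, red, green, blue; 420x560 float32, mm along the optical axis (not along the pixel's ray), 0 where there is no reading.
- ctrl.calibration(name): a dict with "vfov" (degrees; the focal length in pixels is half the picture's height over the tangent of half this angle, whatever the lens; pixels are square), "cx", "cy" (the principal point, pixels), "extrinsics" (4x4, takes a point from camera to world coordinates); the wrist camera has in their place "mount" (4x4, takes a point from camera to tool coordinates, whose origin is the TCP and whose axes are the flange's). Camera axes: x right, y down, z forward; pixel columns grow to the right and rows downward; lengths in mm; the calibration is good to about 2 mm. A picture is of the moment at which its call begins: read the wrist's pose just before it. calibration takes no time and is no camera call.
- ctrl.finish_job(): hands the job in; it is judged then, once.
Trained networks look in the newest picture that a camera, given by its name, has taken for a name from the list of things; names that differ only in an ending like _2 or _b are one class to them, and where a whole thing is asked for, a point or a joint stands for the part that bears it (a point fixed in the world has none). Each returns a list of dicts, best first, with "confidence" (0 to 1); they miss things now and then, are a little off and sometimes report something else, mostly with a low value. They report only what shows in the picture. A call takes as long as a camera call.
- ctrl.search_frame(camera, name): "bbox" ([left, top, right, bottom] in pixels, round what is visible of it).
- ctrl.trace(camera, name): "pixels" (420x560 bool, what is visible of it) and "bbox" ([left, top, right, bottom] in pixels, round what is visible of it).
The state is a dict: "clock": time; "qpos": joint angles; "qd": joint speeds; "tau": joint torques, N m; "eef_pos": TCP position; "tool_rot": TCP orientation; "force": force on the tool from outside, world axes, zero at the start; "torque": the same for the moment, N m; "width": finger opening in mm; "gripper_force": force on a finger pad.
Only numpy, scipy, OpenCV 4.12 (cv2) and the standard library are available. Lean on these libraries where they do the work, as an engineer would, in place of code of your own. Each camera call takes 0.05 s, during which the arm holds its last target. There are 200 camera calls.

## Working session

There is one attempt and no reset: what is moved stays moved. The work goes in short steps, Python scripts to look and compute and a tool call to move; the robot and the scene stay as the last step left them, time stands still between calls to the robot, and variables do not carry over. Pictures are saved under pics/ and viewed, at most 10 in all, crops included, and the job is handed in when it is done.

Besides the shell and the picture viewer there is one more tool, called after "Emit:" as name(argument=value, ...) on one line, values as JSON. play_rows: Moves the arm, as the interface text tells. Its arguments: {"type":"object","properties":{"targets":{"type":"array"}},"required":["targets"]}

```bash
mkdir -p pics
cat > h.py <<'E'
import numpy as np, cv2
from cell import ctrl
def pts(cam,depth,mask):
    c=ctrl.calibration(cam); f=depth.shape[0]/2/np.tan(np.radians(c["vfov"])/2)
    v,u=np.nonzero(mask&(depth>0)); z=depth[v,u]
    P=np.c_[(u-c["cx"])*z/f,(v-c["cy"])*z/f,z,np.ones(len(z))]
    return (P@np.array(c["extrinsics"]).T)[:,:3]
E
python3 - <<'E'
from h import *
s=ctrl.read_state(); print({k:np.round(v,3) for k,v in s.items()}, ctrl.finger_overhang)
ims=[]
for cam in("scene","top"):
    im,d=ctrl.get_image(cam); ims.append(im)
    np.savez(f"{cam}.npz",im=im,d=d)
    for n in("carton","stand","label_roll","beaker","sample_jar"):
        r=ctrl.trace(cam,n)
        if not r: print(cam,n,"none"); continue
        r=r[0]; p=pts(cam,d,r["pixels"])
        np.savez(f"{cam}_{n}.npz",m=r["pixels"])
        print(cam,n,round(r["confidence"],2),np.round(r["bbox"]),"lo",np.round(np.percentile(p,2,0)),"hi",np.round(np.percentile(p,98,0)))
        if n in("carton","stand"):
            q=p[p[:,2]>np.percentile(p[:,2],98)-8] if n=="carton" else p
            print("  ",cv2.minAreaRect(q[:,:2].astype(np.float32)), np.percentile(p[:,2],[5,50,95]))
cv2.imwrite("pics/a.png",cv2.cvtColor(np.hstack([cv2.resize(i,(400,300)) for i in ims]),cv2.COLOR_RGB2BGR))
E
```

```text
{'clock': np.float64(0.0), 'qpos': array([ 1.233,  0.629,  0.038,  1.518, -0.027,  0.996, -0.02 ]), 'qd': array([ 0.   ,  0.   , -0.   , -0.001,  0.   ,  0.001,  0.   ]), 'tau': array([ 1.0000e-03, -5.6339e+01,  1.2260e+00, -1.9344e+01,  1.1000e-02,
        1.1000e-02, -0.0000e+00]), 'eef_pos': array([ 174.379, -625.562,  255.372]), 'tool_rot': array([-3.14 ,  0.   ,  0.272]), 'force': array([ 0.312,  0.44 , -0.878]), 'torque': array([-0.001, -0.054,  0.076]), 'gripper_force': np.float64(0.0), 'width': np.float64(85.528)} 25.0
scene carton 0.71 [251. 211. 341. 296.] lo [400. 148.   4.] hi [503. 276.  64.]
   ((455.0400695800781, 207.74884033203125), (132.0449676513672, 102.73983001708984), 83.97264862060547) [ 9.75060594 60.67930072 63.21164456]
scene stand 0.76 [221. 203. 312. 255.] lo [526. 119.  -1.] hi [587. 293.  25.]
   ((547.6755981445312, 199.02867126464844), (191.916259765625, 93.32762908935547), 87.34153747558594) [ 2.85183653  7.87873894 22.24431022]
scene label_roll 0.89 [388. 195. 427. 231.] lo [416. -65.  -0.] hi [476.  -5.  32.]
scene beaker 0.66 [168. 171. 204. 212.] lo [666. 288.   3.] hi [717. 336.  66.]
scene sample_jar 0.74 [120. 186. 158. 235.] lo [653. 381.   4.] hi [709. 439.  73.]
top carton 0.84 [235. 243. 309. 308.] lo [406. 146.  59.] hi [503. 271.  66.]
   ((454.830810546875, 208.21530151367188), (130.46939086914062, 99.62312316894531), 83.40288543701172) [60.10226131 62.54874001 65.0485881 ]
top stand 0.76 [231. 208. 324. 242.] lo [520. 121.   5.] hi [583. 288.  24.]
   ((551.9065551757812, 205.41488647460938), (177.9701690673828, 62.489166259765625), 85.96092987060547) [ 5.8263585   8.76016188 15.42314423]
top label_roll 0.56 [381. 256. 418. 293.] lo [418. -66.   1.] hi [476.  -6.  34.]
top beaker 0.83 [203. 140. 232. 171.] lo [667. 288.  -0.] hi [716. 335.  68.]
top sample_jar 0.88 [151. 139. 190. 179.] lo [654. 379.   9.] hi [710. 434.  75.]
```

View pics/a.png

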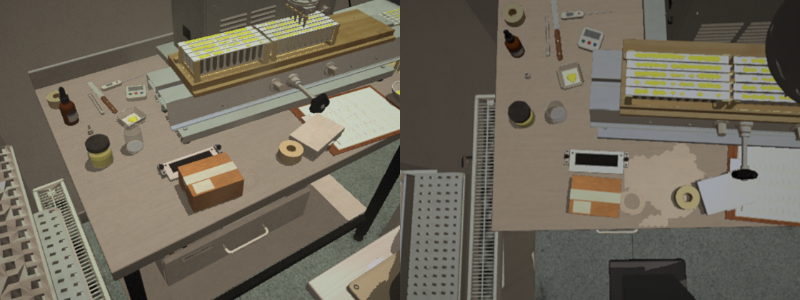

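The pictures show the carton at about (455, 208) with yaw near −6.6°. The stand is just behind it with yaw near −4°. I'll refine the stand's yaw and check that the travel path is clear.

Run:
```python
from h import *
for cam in("scene","top"):
    D=np.load(cam+".npz"); d=D["d"]; m=np.load(f"{cam}_stand.npz")["m"]
    p=pts(cam,d,m)
    k=p[(p[:,2]>12)&(p[:,2]<30)]; c=208
    a=k[k[:,1]>c]; b=k[k[:,1]<c]
    for q in(a,b): print(cam,"rail",len(q),np.round(q.mean(0),1),cv2.minAreaRect(q[:,:2].astype(np.float32)))
    # carton/plate front edges
    al=pts(cam,d,np.ones_like(m))
    q=al[(al[:,2]>5)&(al[:,2]<12)&(al[:,0]>490)&(al[:,0]<600)&(abs(al[:,1]-205)<65)]
    for y in range(150,270,20):
        s=q[abs(q[:,1]-y)<8]; 
        if len(s): print("  y",y,"plate x",np.round(np.percentile(s[:,0],[3,97]),1),len(s))
    if cam=="top":
        H={}
        for x in range(150,640,50):
            print(x,[int(np.percentile(t,99)) if len(t:=al[(abs(al[:,0]-x)<25)&(abs(al[:,1]-y)<25)][:,2])else None for y in range(-700,350,50)])
```

```text
scene rail 111 [562.2 288.2  17.5] ((564.4480590820312, 287.61163330078125), (17.540218353271484, 42.7881965637207), 74.15809631347656)
scene rail 87 [555.2 122.9  17.7] ((556.7516479492188, 121.33148956298828), (13.471464157104492, 35.970489501953125), 89.42703247070312)
  y 150 plate x [547.6 577.2] 94
  y 170 plate x [549.7 579.1] 94
  y 190 plate x [551.8 580.6] 95
  y 210 plate x [553.1 581.7] 92
  y 230 plate x [556.3 583.9] 92
  y 250 plate x [539.5 584.6] 120
top rail 129 [564.5 283.1  17.6] ((555.9990234375, 259.3953552246094), (73.76996612548828, 50.063819885253906), 79.22089385986328)
top rail 140 [553.2 129.5  17. ] ((550.2290649414062, 158.07354736328125), (45.283653259277344, 89.4915771484375), 11.431900978088379)
  y 150 plate x [519.2 575.9] 236
  y 170 plate x [520.  578.3] 240
  y 190 plate x [522.2 580.6] 240
  y 210 plate x [522.8 581.2] 240
  y 230 plate x [525.  583.3] 237
  y 250 plate x [526.  584.2] 234
150 [-790, -788, -789, -787, -791, -790, -790, -789, -788, -790, -700, -691, -691, -691, -691, -691, -691, -692, -698, -789, -790]
200 [-789, -789, -790, -791
[... 253 characters left out ...]
792, -789, -789, -791, -788, -791, -791, -791, -790, -790, -789, -790, -790, -793, -789, -790, -790, -789, -791]
350 [None, None, None, None, None, None, None, 6, 6, 5, 3, 3, 3, 3, 4, 3, 3, 3, 4, 4, 3]
400 [None, None, None, None, None, None, None, 8, 8, 7, 8, 37, 38, 32, 31, 4, 4, 64, 65, 65, 60]
450 [None, None, None, None, None, None, None, 8, 7, 8, 38, 38, 38, 37, 32, 4, 4, 65, 65, 66, 4]
500 [None, None, None, None, None, None, None, 7, 7, 8, 123, 122, 37, 36, 4, 4, 4, 64, 65, 65, 4]
550 [None, None, None, None, None, None, None, 46, 46, 7, 96, 100, 3, 3, 4, 4, 26, 23, 12, 12, 26]
600 [None, None, None, None, None, None, None, 50, 144, 145, 145, 425, 448, 65, 62, 50, 49, 49, 48, 10, 17]
```

Emit:
play_rows(targets=[[0.3,5,-4,0,0],[0.3,10,-8,0,0],[0.3,15,-12,0,4],[0.3,21,-17.5,0,8],[0.3,24,-21,0,12],[0.3,27,-25,0,16],[0.3,30,-29,0,19.8],[0.3,33,-33,0,19.8],[0.3,37,-37,0,19.8],[0.3,37,-37,0,19.8]])

```text
clock: 1.6
eef_pos: [421.4, -191.2, 256.7]
tool_rot: [3.141, -0.001, -0.074]
force: [2.1, -0.2, -0.6]
width: 59.9
gripper_force: 0.0
```

Emit:
play_rows(targets=[[0.3,0,-4,0,0],[0.3,-1,-8,0,0],[0.3,-2,-12.5,0,0],[0.3,-3,-17,0,0],[0.3,-4,-21.5,0,0],[0.3,-5.5,-26,0,0],[0.3,-7,-30.5,0,0],[0.3,-8.8,-35,0,0],[0.3,-8.8,-38,3,0],[0.3,-8.8,-38,7,0]])

```text
clock: 2.6
eef_pos: [362.9, 198.8, 187.3]
tool_rot: [-3.134, -0.007, -0.066]
force: [0.8, -0.1, -1.2]
width: 60.0
gripper_force: 0.0
```

Run:
```python
from h import *
s=ctrl.read_state(); print(s["eef_pos"],s["tool_rot"],s["force"],s["width"])
im,d=ctrl.get_image("wrist"); np.savez("wrist.npz",im=im,d=d)
im2,d2=ctrl.get_image("scene"); im2=cv2.resize(im2[120:330,140:420],(560,420))
cv2.imwrite("pics/b.png",cv2.cvtColor(np.hstack([cv2.resize(i,(400,300)) for i in(im,im2)]),cv2.COLOR_RGB2BGR))
```

```text
[362.89616512 198.76258105 187.31793653] [-3.13399203 -0.00713269 -0.06636725] [ 0.82981097 -0.09495853 -1.24424892] 60.03601390267509
```

View pics/b.png

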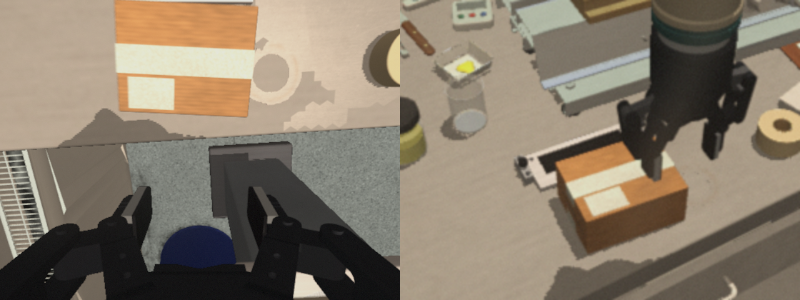

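Emit:
play_rows(targets=[[0.3,0,0,0,0],[0.3,0,0,0,0],[0.3,0,0,0,0]])

```text
clock: 3.0
eef_pos: [362.1, 192.3, 187.9]
tool_rot: [-3.14, -0.003, -0.076]
force: [0.6, 0.2, 0.3]
width: 59.7
gripper_force: 0.0
```

Run:
```python
from h import *
from scipy.spatial.transform import Rotation as Ro
s=ctrl.read_state(); print(s["eef_pos"],s["tool_rot"],s["force"])
im,d=ctrl.get_image("wrist"); c=ctrl.calibration("wrist"); M=np.array(c["mount"])
f=210/np.tan(np.radians(c["vfov"])/2)
v,u=np.nonzero(d>0); z=d[v,u]
T=(np.c_[(u-c["cx"])*z/f,(v-c["cy"])*z/f,z,np.ones(len(z))]@M.T)[:,:3]
g=T[(T[:,2]>-5)&(T[:,2]<45)&(abs(T[:,1])<90)&(abs(T[:,0])<40)]
print("tip z",np.percentile(g[:,2],[50,95,99,100]))
for sg in(1,-1):
    q=g[(sg*g[:,1]>0)&(g[:,2]>8)]; print(sg,np.round(q.min(0)),np.round(q.max(0)))
R=Ro.from_euler("xyz",s["tool_rot"]).as_matrix(); W=T@R.T+s["eef_pos"]
r=ctrl.trace("wrist","carton"); print(len(r),r and r[0]["confidence"])
m=r[0]["pixels"][v,u]; q=W[m]; q=q[abs(q[:,2]-62)<8]
print(cv2.minAreaRect(q[:,:2].astype(np.float32)),np.median(q[:,2]))
```

```text
[362.05596951 192.27296886 187.88534218] [-3.13984136e+00 -2.84046902e-03 -7.55084059e-02] [0.61514715 0.22564568 0.31110536]
tip z [ 4.71581811 16.81195581 19.4336976  20.51874677]
1 [-12.  28.   8.] [11. 42. 21.]
-1 [-12. -44.   8.] [ 11. -31.  20.]
1 0.95
((454.2961120605469, 209.75244140625), (131.21725463867188, 100.43466186523438), 83.55024719238281) 62.284433238777254
```

Emit:
play_rows(targets=[[0.3,0.9,-2.4,0,0],[0.3,1.8,-2.4,1,0],[0.3,1.8,-2.4,5,0],[0.3,1.8,-2.4,9,0],[0.3,1.8,-2.4,12,0],[0.3,1.8,-2.4,14,0],[0.3,1.8,-2.4,15,0],[0.3,1.8,-2.4,15.5,0],[0.3,1.8,-2.4,15.5,0],[0.3,1.8,-2.4,15.5,0]])

```text
clock: 4.1
eef_pos: [386.2, 216.5, 37.2]
tool_rot: [3.135, 0.01, -0.075]
force: [-0.3, 0.5, 0.4]
width: 59.8
gripper_force: 0.0
```

Emit:
play_rows(targets=[[0.3,0,0,0.2,0],[0.3,0,0,0.4,0],[0.3,0.1,0,0.4,0],[0.3,0.3,0,0.4,0],[0.3,0.5,0,0.4,0],[0.3,0.7,0,0.4,0],[0.3,0.9,0,0.4,0],[0.3,1.1,0,0.4,0],[0.3,1.2,0,0.4,0],[0.3,1.3,0,0.4,0]])

```text
clock: 5.1
eef_pos: [399.0, 216.1, 32.9]
tool_rot: [3.136, 0.01, -0.073]
force: [-2.1, -0.0, -1.0]
width: 59.6
gripper_force: 0.0
```

Emit:
play_rows(targets=[[0.3,0.1,0,0,0],[0.3,0.2,0,0,0],[0.3,0.3,0,0,0],[0.3,0.4,0,0,0],[0.3,0.5,0,0,0],[0.3,0.6,0,0,0],[0.3,0.7,0,0,0],[0.3,0.7,0,0,0]])

```text
clock: 5.9
eef_pos: [406.2, 215.6, 32.9]
tool_rot: [3.136, 0.01, -0.073]
force: [-1.5, 0.1, 0.3]
width: 59.7
gripper_force: 0.0
```

Emit:
play_rows(targets=[[0.3,0.05,0,0,0],[0.3,0.1,0,0,0],[0.3,0.15,0,0,0],[0.3,0.2,0,0,0],[0.3,0.25,0,0,0]])

```text
clock: 6.4
eef_pos: [407.5, 215.5, 32.8]
tool_rot: [3.135, 0.012, -0.072]
force: [-6.1, 0.9, 2.1]
width: 59.8
gripper_force: 0.0
```

Emit:
play_rows(targets=[[0.3,0.05,0,0,0],[0.3,0.05,0,0,0],[0.3,0.05,0,0,0]])

```text
clock: 6.7
eef_pos: [407.5, 215.5, 32.8]
tool_rot: [3.135, 0.012, -0.072]
force: [-6.6, 1.2, 2.6]
width: 59.7
gripper_force: 0.0
```

Emit:
play_rows(targets=[[0.3,0.05,0,0,0],[0.3,0.05,0,0,0],[0.3,0.1,0,0,0],[0.3,0.1,0,0,0]])

```text
clock: 7.1
eef_pos: [407.5, 215.4, 32.7]
tool_rot: [3.135, 0.014, -0.072]
force: [-8.6, 1.7, 4.5]
width: 59.7
gripper_force: 0.0
```

Run:
```python
from h import *
s=ctrl.read_state(); print(s["eef_pos"],s["force"],s["torque"])
im,d=ctrl.get_image("top")
for n in("carton","stand"):
    r=ctrl.trace("top",n)[0]; p=pts("top",d,r["pixels"])
    if n=="carton": p=p[abs(p[:,2]-62)<6]
    print(n,r["confidence"],cv2.minAreaRect(p[:,:2].astype(np.float32)))
p=pts("top",d,np.ones(d.shape,bool)); q=p[abs(p[:,2]-62)<5]
for y in range(155,270,15):
    t=q[(abs(q[:,1]-y)<8)&(q[:,0]>480)&(q[:,0]<540)]; 
    if len(t): print(y,np.round(np.percentile(t[:,0],97),1))
cv2.imwrite("pics/c.png",cv2.cvtColor(cv2.resize(im[180:330,190:390],(800,600)),cv2.COLOR_RGB2BGR))
```

```text
[407.469683   215.37520913  32.70796912] [-8.57358559  1.69671787  4.49783743] [ 0.23917502  1.47608457 -0.21470494]
carton 0.96 ((486.7908630371094, 207.17617797851562), (129.8063201904297, 68.14115905761719), 85.24686431884766)
stand 0.96 ((552.766357421875, 207.3070068359375), (182.0498809814453, 66.88067626953125), 85.7379150390625)
155 516.2
170 516.6
185 518.9
200 519.1
215 519.7
230 521.6
245 522.0
260 524.3
```

View pics/c.png

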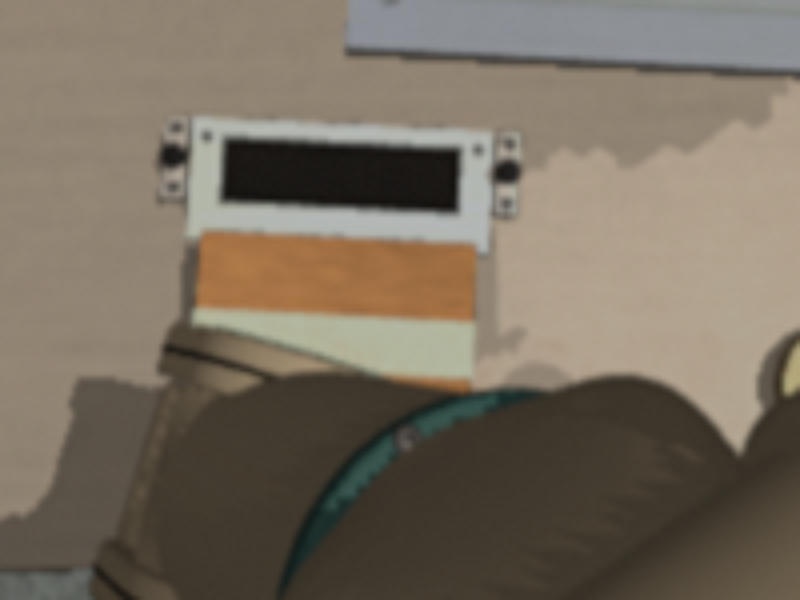

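Emit:
play_rows(targets=[[0.3,0.05,0,0,0],[0.3,0.05,0,0,0],[0.3,0.08,0,0,0],[0.3,0.08,0,0,0],[0.3,0.08,0,0,0]])

```text
clock: 7.75
eef_pos: [407.5, 215.4, 32.7]
tool_rot: [3.135, 0.015, -0.072]
force: [-10.3, 1.9, 5.8]
width: 59.8
gripper_force: 0.0
```

Emit:
play_rows(targets=[[0.3,-0.3,0,0,0],[0.3,-0.8,0,0,0],[0.3,-1.3,0,0,0],[0.3,-1.3,0,-1.5,0],[0.3,-1.3,0,-3,0],[0.3,-1.3,0,-4,0],[0.3,-1.3,0,-4,0],[0.3,-1.0,0,-4,0],[0.3,-0.8,0,-4,0],[0.3,-0.8,0,-4,0]])

```text
clock: 8.75
eef_pos: [403.5, 215.8, 72.4]
tool_rot: [3.135, 0.011, -0.073]
force: [0.4, 0.0, -0.6]
width: 60.1
gripper_force: 0.0
```

Emit:
play_rows(targets=[[0.3,0.2,0,0,0],[0.3,0.35,0,0,0],[0.3,0.4,0,0,0],[0.3,0.45,0,0,0],[0.3,0.48,0,0,0],[0.3,0.5,0,0,0]])

```text
clock: 9.35
eef_pos: [408.2, 215.7, 72.9]
tool_rot: [3.136, 0.01, -0.073]
force: [0.5, 0.2, -0.7]
width: 59.9
gripper_force: 0.0
```

Emit:
play_rows(targets=[[0.3,0.05,0,0,0],[0.3,0.1,0,0,0],[0.3,0.15,0,0,0],[0.3,0.15,0,0,0]])

```text
clock: 9.75
eef_pos: [409.8, 215.5, 72.8]
tool_rot: [3.136, 0.01, -0.073]
force: [0.7, 0.5, 1.1]
width: 59.8
gripper_force: 0.0
```

Emit:
play_rows(targets=[[0.3,0.05,0,0,0],[0.3,0.1,0,0,0],[0.3,0.15,0,0,0],[0.3,0.15,0,0,0]])

```text
clock: 10.15
eef_pos: [410.4, 215.5, 72.8]
tool_rot: [3.135, 0.011, -0.072]
force: [-2.5, 0.3, 2.2]
width: 60.0
gripper_force: 1.5
```

Run:
```python
from h import *
s=ctrl.read_state(); print(s["eef_pos"],s["force"],s["torque"])
im,d=ctrl.get_image("wrist"); c=ctrl.calibration("wrist"); M=np.array(c["mount"]); print(M[:3,3])
f=210/np.tan(np.radians(c["vfov"])/2)
v,u=np.nonzero(d>0); z=d[v,u]
T=(np.c_[(u-c["cx"])*z/f,(v-c["cy"])*z/f,z,np.ones(len(z))]@M.T)[:,:3]
for a in range(-60,25,6):
    q=T[(T[:,2]>=a)&(T[:,2]<a+6)&(abs(T[:,1])>20)&(abs(T[:,1])<75)&(T[:,0]<30)]
    if len(q)>5: print(a,len(q),"x max",np.round(np.percentile(q[:,0],[50,90,98,100]),1),"y",np.round(np.percentile(abs(q[:,1]),[2,98])))
cv2.imwrite("pics/d.png",cv2.cvtColor(im,cv2.COLOR_RGB2BGR))
```

```text
[410.43691322 215.51445912  72.77719694] [-2.45576646  0.32896368  2.21418395] [ 0.12513727  0.57269117 -0.07365637]
[  69.03317478   -1.42580917 -117.72560192]
-60 4796 x max [11.4 16.5 16.9 17.7] y [20. 62.]
-54 5071 x max [11.3 16.4 16.8 17.3] y [21. 64.]
-48 3864 x max [11.1 16.2 16.7 17.5] y [22. 64.]
-42 5243 x max [-0.9 11.4 11.8 16.1] y [34. 63.]
-36 6976 x max [ 5.  11.5 12.7 13.6] y [29. 61.]
-30 2060 x max [11.1 12.4 13.  13.7] y [30. 59.]
-24 670 x max [ 9.6 11.6 12.8 13.3] y [29. 52.]
-18 1126 x max [ 7.1 10.4 10.7 11.2] y [28. 37.]
-12 967 x max [ 6.2 10.3 10.7 11. ] y [28. 44.]
-6 867 x max [ 6.2 10.3 10.7 11.1] y [28. 44.]
0 749 x max [ 6.2 10.3 10.6 10.9] y [28. 44.]
6 10433 x max [20.  28.1 29.6 30. ] y [21. 64.]
12 383 x max [ 3.4 19.9 27.  29.5] y [28. 65.]
18 58 x max [-1.6  4.   5.9  6.6] y [28. 31.]
```

View pics/d.png

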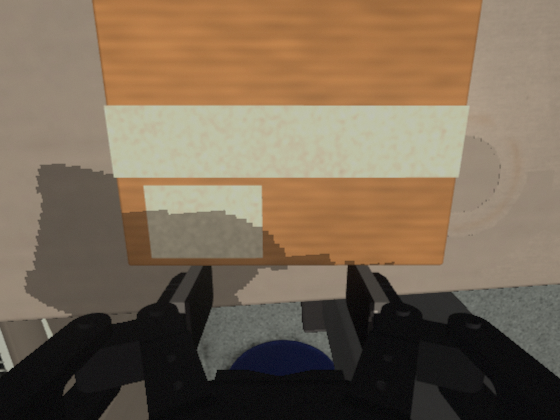

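Emit:
play_rows(targets=[[0.3,-0.4,0,0,0],[0.3,-0.8,0,0,0],[0.3,-0.8,0,1.5,0],[0.3,-0.8,0,3.1,0],[0.3,-0.8,0,3.1,0],[0.3,-0.5,0,3.1,0],[0.3,-0.2,0,3.1,0],[0.3,-0.1,0,3.1,0],[0.3,-0.1,0,3.1,0]])

```text
clock: 11.1
eef_pos: [409.1, 215.5, 42.2]
tool_rot: [3.136, 0.011, -0.073]
force: [-5.0, 0.9, 1.5]
width: 59.7
gripper_force: 0.0
```

```bash
python3 -c "
from h import *
s=ctrl.read_state(); print(s['qpos'],s['tool_rot'],s['torque'])"
```

```text
[-0.36005203  0.7734295  -0.27153145  2.16467383  0.68139638  0.29859818
 -2.86166511] [ 3.13603921  0.0111848  -0.07251657] [ 0.16107221  0.77601629 -0.00352382]
```

Emit:
play_rows(targets=[[0.3,0.05,0,0,0],[0.3,0.1,0,0,0],[0.3,0.15,0,0,0],[0.3,0.15,0,0,0],[0.3,0.15,0,0,0]])

```text
clock: 11.6
eef_pos: [409.1, 215.2, 41.9]
tool_rot: [3.135, 0.013, -0.072]
force: [-8.0, 2.1, 2.3]
width: 59.7
gripper_force: 0.0
```

```bash
python3 -c "
from h import *
s=ctrl.read_state(); print(s['tool_rot'],s['force'],s['torque'])"
```

```text
[ 3.1348969   0.01322278 -0.07176578] [-8.00201327  2.13798448  2.30065873] [ 0.22820138  1.37365754 -0.10083772]
```

Emit:
play_rows(targets=[[0.3,0.06,0,0,0],[0.3,0.12,0,0,0],[0.3,0.12,0,0,0],[0.3,0.12,0,0,0]])

```text
clock: 12.0
eef_pos: [409.2, 215.0, 41.8]
tool_rot: [3.134, 0.015, -0.071]
force: [-10.5, 2.1, 3.5]
width: 59.8
gripper_force: 0.0
```

```bash
python3 -c "
from h import *
s=ctrl.read_state(); print(s['tool_rot'],s['force'],s['torque'])"
```

```text
[ 3.13429055  0.01479767 -0.0713973 ] [-10.51125228   2.12115815   3.50083726] [ 0.27715803  1.82495984 -0.118866  ]
```

Emit:
play_rows(targets=[[0.3,-0.4,0,0,0],[0.3,-0.9,0,0,0],[0.3,-1.2,0,0,0],[0.3,-1.2,0,-1.5,0],[0.3,-1.2,0,-3.1,0],[0.3,-1.2,0,-3.1,0],[0.3,-0.8,0,-3.1,0],[0.3,-0.5,0,-3.1,0],[0.3,-0.35,0,-3.1,0],[0.3,-0.3,0,-3.1,0]])

```text
clock: 13.0
eef_pos: [410.0, 215.4, 72.4]
tool_rot: [3.135, 0.011, -0.073]
force: [-0.5, -0.1, -0.4]
width: 59.6
gripper_force: 0.0
```

Emit:
play_rows(targets=[[0.3,0.08,0,0,0],[0.3,0.15,0,0,0],[0.3,0.2,0,-0.1,0],[0.3,0.25,0,-0.2,0],[0.3,0.3,0,-0.32,0],[0.3,0.35,0,-0.43,0]])

```text
clock: 13.6
eef_pos: [413.0, 215.2, 77.2]
tool_rot: [3.135, 0.011, -0.072]
force: [-3.6, 0.4, -0.3]
width: 60.1
gripper_force: 1.6
```

Emit:
play_rows(targets=[[0.3,0.1,0,-0.2,0],[0.3,0.22,0,-0.4,0],[0.3,0.34,0,-0.6,0],[0.3,0.46,0,-0.8,0]])

```text
clock: 14.0
eef_pos: [417.9, 214.8, 85.2]
tool_rot: [3.135, 0.011, -0.073]
force: [-4.6, 0.2, 0.4]
width: 59.7
gripper_force: 2.1
```

Run:
```python
from h import *
s=ctrl.read_state(); print(s["eef_pos"],s["force"],s["torque"])
im,d=ctrl.get_image("wrist"); im2,d2=ctrl.get_image("scene")
im2=cv2.resize(im2[180:300,220:380],(560,420),interpolation=cv2.INTER_CUBIC)
cv2.imwrite("pics/e.png",cv2.cvtColor(np.hstack([cv2.resize(i,(400,300)) for i in(im,im2)]),cv2.COLOR_RGB2BGR))
```

```text
[417.89607299 214.83880485  85.24360261] [-4.55683205  0.22809389  0.42252249] [0.0169112  0.92579086 0.00111571]
```

View pics/e.png

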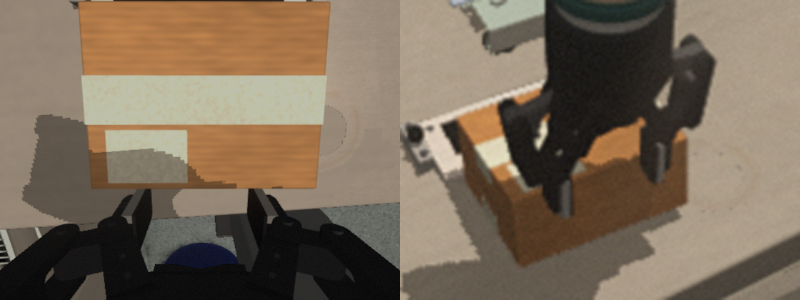

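Emit:
play_rows(targets=[[0.3,0.13,0,-0.2,0],[0.3,0.26,0,-0.4,0],[0.3,0.4,0,-0.6,0],[0.3,0.53,0,-0.79,0],[0.3,0.67,0,-0.98,0],[0.3,0.82,0,-1.17,0],[0.3,0.97,0,-1.35,0],[0.3,1.13,0,-1.53,0]])

```text
clock: 14.9
eef_pos: [430.0, 214.2, 100.4]
tool_rot: [3.136, 0.01, -0.073]
force: [-3.0, -0.5, 1.2]
width: 59.5
gripper_force: 1.7
```

Emit:
play_rows(targets=[[0.3,0.16,0,-0.18,0],[0.3,0.32,0,-0.35,0],[0.3,0.49,0,-0.52,0],[0.3,0.66,0,-0.69,0],[0.3,0.83,0,-0.85,0],[0.3,1.01,0,-1.01,0],[0.3,1.19,0,-1.17,0],[0.3,1.37,0,-1.32,0],[0.3,1.56,0,-1.47,0],[0.3,1.75,0,-1.61,0]])

```text
clock: 15.9
eef_pos: [447.4, 213.2, 116.3]
tool_rot: [3.136, 0.01, -0.073]
force: [-0.8, 0.2, -0.7]
width: 59.7
gripper_force: 0.5
```

```bash
cat > tilt.py <<'E'
from h import *
from scipy.spatial.transform import Rotation as Ro
s=ctrl.read_state(); print(s["eef_pos"],s["force"],s["torque"])
im,d=ctrl.get_image("wrist"); c=ctrl.calibration("wrist"); M=np.array(c["mount"])
f=210/np.tan(np.radians(c["vfov"])/2)
hsv=cv2.cvtColor(im,cv2.COLOR_RGB2HSV)
m=(d>0); m[:, :150]=0; m[:,420:]=0
r=ctrl.trace("wrist","carton"); print(len(r),r and r[0]["confidence"])
if r:
    m&=cv2.erode(r[0]["pixels"].astype(np.uint8),np.ones((5,5)))>0
    v,u=np.nonzero(m); z=d[v,u]
    T=(np.c_[(u-c["cx"])*z/f,(v-c["cy"])*z/f,z,np.ones(len(z))]@M.T)[:,:3]
    W=T@Ro.from_euler("xyz",s["tool_rot"]).as_matrix().T+s["eef_pos"]
    print("lo",np.round(np.percentile(W,1,0)),"hi",np.round(np.percentile(W,99,0)))
    a=np.radians(-4.2); X=W[:,0]*np.cos(a)+W[:,1]*np.sin(a)
    k=np.polyfit(X,W[:,2],1); print("slope deg",np.degrees(np.arctan(k[0])),"rms",np.std(W[:,2]-np.polyval(k,X)))
E
python3 tilt.py
```

```text
[447.35955923 213.22659607 116.29204434] [-0.8451694   0.23413402 -0.70325286] [0.02642355 0.24907035 0.03544193]
1 0.6
lo [447. 147.  55.] hi [545. 267. 103.]
slope deg -27.318211718798494 rms 4.397070646459961
```

Emit:
play_rows(targets=[[0.3,0.25,0,-0.05,0],[0.3,0.5,0,-0.15,0],[0.3,0.72,0,-0.25,0],[0.3,0.94,0,-0.37,0],[0.3,1.14,0,-0.48,0],[0.3,1.35,0,-0.59,0],[0.3,1.56,0,-0.69,0],[0.3,1.77,0,-0.79,0]])

```text
clock: 16.8
eef_pos: [463.2, 212.2, 124.8]
tool_rot: [3.135, 0.012, -0.072]
force: [-8.4, 0.3, 14.3]
width: 59.8
gripper_force: 7.5
```

```bash
python3 tilt.py
```

```text
[463.19296318 212.24835621 124.82566923] [-8.37287758  0.27497898 14.25587141] [-0.04189343  1.61428088  0.07561162]
1 0.76
lo [448. 145.  51.] hi [552. 268. 111.]
slope deg -31.27232606410278 rms 8.46996359373068
```

Emit:
play_rows(targets=[[0.3,0,0,-0.1,0],[0.3,0,0,-0.2,0],[0.3,0,0,-0.2,0]])

```text
clock: 17.2
eef_pos: [465.3, 212.0, 126.1]
tool_rot: [3.136, 0.01, -0.073]
force: [-2.1, 0.5, 2.2]
width: 59.9
gripper_force: 1.8
```

Run:
```python
from h import *
s=ctrl.read_state(); print(s["eef_pos"],s["force"],s["torque"])
im,d=ctrl.get_image("wrist"); im2,d2=ctrl.get_image("scene")
im2=cv2.resize(im2[150:285,220:400],(560,420),interpolation=cv2.INTER_CUBIC)
cv2.imwrite("pics/f.png",cv2.cvtColor(np.hstack([cv2.resize(i,(400,300)) for i in(im,im2)]),cv2.COLOR_RGB2BGR))
```

```text
[465.27311335 212.03895535 126.06587687] [-2.14103397  0.51554136  2.24090313] [0.13376088 0.40373084 0.10386891]
```

View pics/f.png

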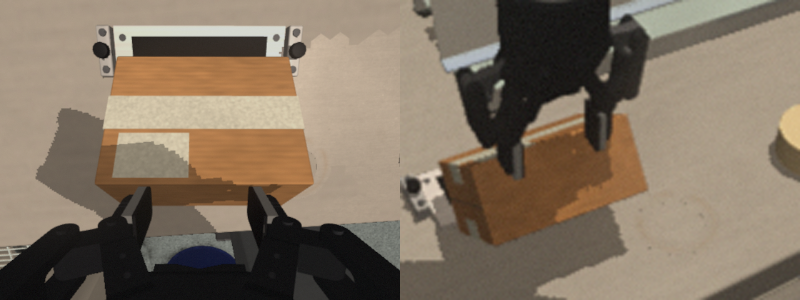

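Emit:
play_rows(targets=[[0.3,0.17,0,-0.08,0],[0.3,0.34,0,-0.15,0],[0.3,0.51,0,-0.22,0],[0.3,0.68,0,-0.29,0],[0.3,0.82,0,-0.34,0]])

```text
clock: 17.8
eef_pos: [473.4, 211.4, 129.4]
tool_rot: [3.136, 0.01, -0.073]
force: [-2.3, 0.6, 3.7]
width: 59.9
gripper_force: 2.3
```

Emit:
play_rows(targets=[[0.3,0.18,0,-0.09,0],[0.3,0.36,0,-0.17,0],[0.3,0.54,0,-0.24,0],[0.3,0.72,0,-0.3,0],[0.3,0.9,0,-0.35,0]])

```text
clock: 18.3
eef_pos: [482.4, 210.6, 132.6]
tool_rot: [3.136, 0.01, -0.073]
force: [-1.5, 1.3, 0.7]
width: 59.8
gripper_force: 0.8
```

Emit:
play_rows(targets=[[0.3,0.19,0,-0.04,0],[0.3,0.38,0,-0.08,0],[0.3,0.57,0,-0.13,0],[0.3,0.76,0,-0.17,0],[0.3,0.95,0,-0.2,0]])

```text
clock: 18.8
eef_pos: [491.9, 210.0, 134.7]
tool_rot: [3.136, 0.01, -0.073]
force: [-1.4, 0.5, 3.8]
width: 60.0
gripper_force: 2.0
```

```bash
python3 tilt.py
```

```text
[491.88113036 210.02099843 134.6641134 ] [-1.3567586   0.45818658  3.8155618 ] [0.25724915 0.20588554 0.02217615]
1 0.83
lo [462. 144.  41.] hi [561. 267. 119.]
slope deg -36.745513988060985 rms 13.839006107897008
```

Emit:
play_rows(targets=[[0.3,0.18,0,-0.04,0],[0.3,0.36,0,-0.07,0],[0.3,0.54,0,-0.1,0],[0.3,0.72,0,-0.13,0],[0.3,0.9,0,-0.15,0]])

```text
clock: 19.4
eef_pos: [501.0, 209.4, 136.1]
tool_rot: [3.136, 0.01, -0.073]
force: [-0.5, 0.5, 5.1]
width: 59.7
gripper_force: 2.4
```

Emit:
play_rows(targets=[[0.3,0.1,0,-0.08,0],[0.3,0.25,0,-0.1,0],[0.3,0.4,0,-0.12,0],[0.3,0.55,0,-0.13,0],[0.3,0.7,0,-0.13,0]])

```text
clock: 19.9
eef_pos: [507.7, 208.6, 137.0]
tool_rot: [3.135, 0.011, -0.073]
force: [-1.2, 0.8, -0.4]
width: 59.9
gripper_force: 0.4
```

Run:
```python
from h import *
s=ctrl.read_state(); print(s["eef_pos"],s["force"],s["torque"])
im,d=ctrl.get_image("wrist"); im2,d2=ctrl.get_image("scene")
im2=cv2.resize(im2[150:285,200:380],(560,420),interpolation=cv2.INTER_CUBIC)
cv2.imwrite("pics/g.png",cv2.cvtColor(np.hstack([cv2.resize(i,(400,300)) for i in(im,im2)]),cv2.COLOR_RGB2BGR))
```

```text
[507.67079323 208.58439936 136.95489152] [-1.23004533  0.82745221 -0.37378796] [ 0.0167786  -0.06004366 -0.02075144]
```

View pics/g.png

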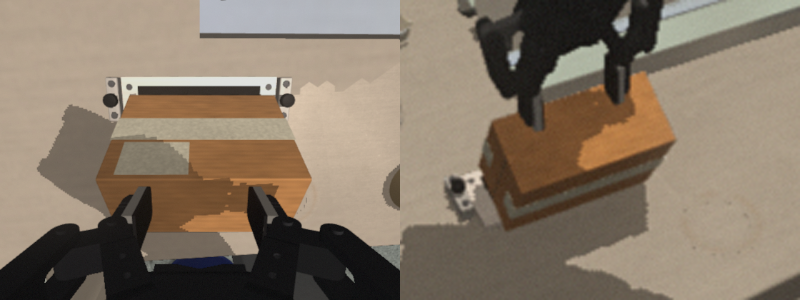

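Emit:
play_rows(targets=[[0.3,0.12,0,0,0],[0.3,0.24,0,0,0],[0.3,0.36,0,0,0],[0.3,0.48,0,0,0],[0.3,0.6,0,0,0]])

```text
clock: 20.5
eef_pos: [513.7, 208.2, 137.1]
tool_rot: [3.136, 0.01, -0.073]
force: [-0.8, 0.3, 0.9]
width: 59.6
gripper_force: 0.4
```

Emit:
play_rows(targets=[[0.3,0.12,0,0,0],[0.3,0.24,0,0,0],[0.3,0.36,0,0,0],[0.3,0.48,0,0.02,0],[0.3,0.6,0,0.04,0]])

```text
clock: 21.0
eef_pos: [519.9, 207.9, 136.7]
tool_rot: [3.136, 0.01, -0.073]
force: [-0.0, -0.8, 2.5]
width: 59.5
gripper_force: 1.1
```

```bash
python3 tilt.py
```

```text
[519.86253136 207.88885631 136.71264454] [-0.0475419  -0.77436305  2.51490981] [-0.09076626 -0.0566883   0.00732528]
2 0.89
lo [482. 144.  33.] hi [567. 265. 119.]
slope deg -36.942206636076754 rms 18.034130638468152
```

Emit:
play_rows(targets=[[0.3,0.12,0,0,0],[0.3,0.24,0,0,0],[0.3,0.36,0,0,0],[0.3,0.48,0,0.03,0],[0.3,0.6,0,0.06,0]])

```text
clock: 21.6
eef_pos: [525.9, 207.5, 136.1]
tool_rot: [3.136, 0.01, -0.073]
force: [0.4, -0.7, 3.3]
width: 59.9
gripper_force: 1.6
```

Emit:
play_rows(targets=[[0.3,0.12,0,0.02,0],[0.3,0.24,0,0.04,0],[0.3,0.36,0,0.07,0],[0.3,0.48,0,0.1,0],[0.3,0.6,0,0.13,0]])

```text
clock: 22.1
eef_pos: [532.3, 207.1, 135.0]
tool_rot: [3.136, 0.009, -0.073]
force: [1.8, -0.8, 6.2]
width: 59.6
gripper_force: 2.8
```

```bash
sed -i 's/^    a=np.radians/    h=W[W[:,2]>W[:,2].max()-30]; np.savez("W.npz",W=W)\n    a=np.radians/' tilt.py
cat >> tilt.py <<'E'
    # dominant planes: per-x-bin median height
    for x in range(440,620,8):
        t=W[abs(X*0+W[:,0]-x)<4]
        if len(t)>20: print(x,np.round(np.percentile(t[:,2],[5,50,95])),end="; ")
E
python3 tilt.py
```

```text
[532.27438567 207.10173537 135.00876086] [ 1.82899164 -0.78687981  6.20979577] [-0.17315381 -0.31080216 -0.07344428]
1 0.64
lo [491. 144.  28.] hi [570. 265. 117.]
slope deg -35.8303752826234 rms 19.556352699139275
488 [103. 104. 105.]; 496 [104. 105. 106.]; 504 [105. 107. 108.]; 512 [107. 109. 110.]; 520 [109. 111. 112.]; 528 [111. 113. 114.]; 536 [113. 115. 116.]; 544 [102. 116. 117.]; 552 [ 74.  98. 116.]; 560 [40. 66. 90.]; 568 [26. 38. 58.]; 576 [24. 26. 30.];
```

Emit:
play_rows(targets=[[0.3,0.15,0,-0.04,0],[0.3,0.35,0,0,0],[0.3,0.55,0,0.05,0],[0.3,0.75,0,0.1,0],[0.3,0.95,0,0.17,0],[0.3,1.15,0,0.23,0]])

```text
clock: 22.8
eef_pos: [543.8, 206.2, 132.4]
tool_rot: [3.136, 0.009, -0.073]
force: [1.6, -1.1, 4.8]
width: 59.5
gripper_force: 2.6
```

```bash
python3 tilt.py
```

```text
[543.83002927 206.18780338 132.41552789] [ 1.63741186 -1.06069898  4.81294774] [-0.13941816 -0.42689293 -0.06474494]
1 0.61
lo [501. 144.  25.] hi [572. 264. 114.]
slope deg -33.252205271851786 rms 20.124021248553163
496 [105. 106. 107.]; 504 [106. 107. 108.]; 512 [107. 108. 109.]; 520 [108. 109. 110.]; 528 [109. 110. 111.]; 536 [110. 111. 112.]; 544 [111. 112. 113.]; 552 [110. 113. 114.]; 560 [ 60.  99. 114.]; 568 [26. 59. 97.]; 576 [22. 28. 39.];
```

Emit:
play_rows(targets=[[0.3,0.2,0,0.04,0],[0.3,0.4,0,0.1,0],[0.3,0.6,0,0.17,0],[0.3,0.8,0,0.24,0],[0.3,1.0,0,0.31,0],[0.3,1.15,0,0.36,0]])

```text
clock: 23.5
eef_pos: [555.4, 205.3, 128.6]
tool_rot: [3.136, 0.009, -0.073]
force: [3.2, -2.1, 4.3]
width: 59.9
gripper_force: 2.6
```

```bash
python3 tilt.py
```

```text
[555.3584583  205.2633072  128.60744305] [ 3.17912318 -2.05039273  4.34802898] [-0.08960543 -0.61831877 -0.1057945 ]
1 0.64
lo [512. 144.  24.] hi [575. 262. 110.]
slope deg -30.02986856180119 rms 19.623662063765664
512 [107. 108. 109.]; 520 [107. 108. 109.]; 528 [107. 108. 109.]; 536 [107. 108. 109.]; 544 [107. 108. 109.]; 552 [108. 108. 109.]; 560 [108. 109. 109.]; 568 [ 32.  95. 109.]; 576 [ 27.  79. 108.];
```

Emit:
play_rows(targets=[[0.3,-0.1,0,-0.1,0],[0.3,-0.1,0,-0.4,0],[0.3,-0.1,0,-1,0],[0.3,-0.1,0,-2.5,0],[0.3,-0.1,0,-5,0],[0.3,-2,0,-8,0],[0.3,-6,0,-10,0],[0.3,-10,0,-10,0],[0.3,-12,0,-10,0],[0.3,-12,0,-10,0]])

```text
clock: 24.6
eef_pos: [432.6, 215.0, 231.0]
tool_rot: [3.135, 0.011, -0.069]
force: [1.1, -0.0, 0.6]
width: 59.8
gripper_force: 0.0
```

```bash
cat > fin.py <<'E'
from h import *
import sys
s=ctrl.read_state(); print(s["eef_pos"],s["clock"],s["force"])
ims=[]
for cam in("scene","top"):
    im,d=ctrl.get_image(cam)
    for n in("carton","stand","label_roll","beaker","sample_jar"):
        r=ctrl.trace(cam,n)
        if not r: print(cam,n,"none"); continue
        p=pts(cam,d,r[0]["pixels"]); 
        print(cam,n,round(r[0]["confidence"],2),np.round(np.percentile(p,2,0)),np.round(np.percentile(p,98,0)))
        if n=="carton":
            q=p[abs(p[:,2]-108)<6]; print("  ",cv2.minAreaRect(q[:,:2].astype(np.float32)),np.percentile(q[:,2],[10,50,90]))
            A=np.c_[q[:,:2]-q[:,:2].mean(0),np.ones(len(q))]; print("  slope",np.linalg.lstsq(A,q[:,2],rcond=None)[0])
    ims.append(cv2.resize(im[130:310,170:410],(400,300),interpolation=cv2.INTER_CUBIC))
cv2.imwrite(sys.argv[1],cv2.cvtColor(np.hstack(ims),cv2.COLOR_RGB2BGR))
E
python3 fin.py pics/i.png
```

```text
[432.63023337 215.01691076 230.9723371 ] 24.6 [ 1.06688637 -0.04898875  0.59808431]
scene carton 0.86 [506. 142.  10.] [571. 270. 109.]
   ((541.0513916015625, 203.65087890625), (130.83450317382812, 65.75376892089844), 85.41132354736328) [105.58636477 107.3134559  108.76471472]
  slope [ 1.66290861e-02 -2.43583279e-03  1.07195926e+02]
scene stand 0.74 [526. 267.   0.] [587. 294.  26.]
scene label_roll 0.55 [416. -65.   2.] [475.  -5.  31.]
scene beaker 0.78 [666. 290.   5.] [716. 336.  65.]
scene sample_jar 0.78 [653. 382.   5.] [707. 439.  73.]
top carton 0.69 [506. 140.  25.] [574. 251. 111.]
   ((541.1337280273438, 201.9287109375), (126.8591079711914, 62.19340896606445), 85.57925415039062) [106.63928434 108.46658676 110.262931  ]
  slope [-1.04270572e-03  9.54908388e-04  1.08452762e+02]
top stand 0.52 [525. 117.   0.] [572. 135.  27.]
top label_roll 0.91 [418. -66.   1.] [477.  -6.  34.]
top beaker 0.76 [667. 288.  -1.] [716. 338.  67.]
top sample_jar 0.8 [654. 379.   2.] [713. 438.  75.]
```

View pics/i.png

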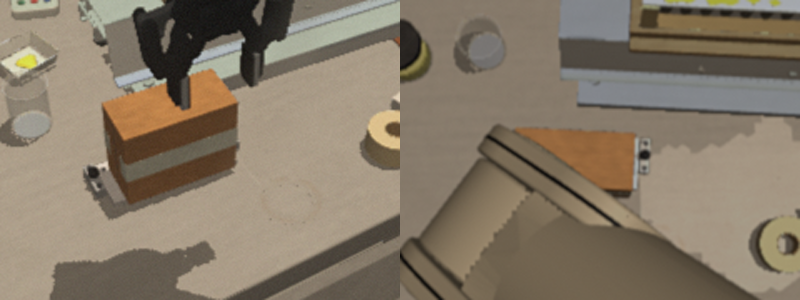

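```bash
python3 -c "
from cell import ctrl
print(ctrl.finish_job())"
```

```text
the job is handed in; nothing more can be done
None
```

The carton now stands level and square on the step plate, taped underside facing the robot and overhanging the front edge by about 11 mm, and the job is handed in at about 25 s with nothing else moved; but the low push's first contact was probably high on the face (fingers lean slightly forward), and the tipping push briefly reached about 16 N, over the 7 N you gave, before I eased it off.

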